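# Dispense one dowel plug into the catch tray

### The job

Slide the wooden catch tray by its tail into the dowel-plug dispenser until it is fully home against the back stop, pushing gently. Then press the black knob straight down once, gently but all the way until it bottoms on its stop, hold it there for half a second and let it come all the way up again, so that exactly one plug drops into the tray and the other two stay in the magazine. Leave the tray home and let go of everything; do not disturb the other things on the bench.

Things in the scene. Friction and masses are not known exactly. Their poses are not given: they have to be found in the camera images.
- dispenser: Fixed dowel-plug dispenser of plywood and aluminium, 90 mm wide. Origin on the bench below the magazine tube; x points from the tray mouth to the back (the tray is slid in along +x), y left, z up. A plywood column (60 mm wide, x 26 to 75 mm, top at z 120 mm) behind the tube carries a sprung plunger with a black mushroom knob. Plugs drop off the spout at x = -24 mm, z = 50 mm.
- tray_seat (a point): Where tray_center lies when the tray is fully home: 32 mm in front of the back stop (a plywood wall at dispenser x = 0), on the centre line, 16 mm above the bench. Axes as the dispenser's. The tray slides on the bench between two plywood rails, 68 mm apart and 20 mm high, at dispenser x = -45 to 0 mm, with flared mouths out to x = -64 mm.
- knob_axis (a point): Point on the plunger's vertical axis at the top of the plywood column, 120 mm above the bench. Above it is the black rubber mushroom knob, 36 mm across, nearly flat on top, giving 1 mm per 9 N. The knob is screwed higher or lower on its stem in each setting: with the plunger up, its top is anywhere from 179 to 203 mm above the bench. This is not measured: feel for it.
- plunger (a joint): Downward travel of plunger and knob in m: 0 = up at rest, 0.030 = bottomed on its firm stop. Its spring takes about 3 N to start and 8 to 9 N just before the stop. Over 25 N on the knob bends it. A crank moves an ejector as far as the plunger: the lowest plug is pushed along the spout and drops off only in the last few mm of the stroke.
- magazine_axis (a point): Axis of the magazine, a square upright aluminium tube (28 mm outside, top 108 mm above the bench, 50 mm in front of the knob), at the top of its floor, 50 mm above the bench.
- tray: Loose wooden catch tray, about 150 g: open square box 64 x 64 mm, 32 mm high, walls 4 mm, with a tail (bar 14 mm wide, 2 to 26 mm above the underside) along its -x from x = -32 to -112 mm. Origin at the centre of the box's underside; the +x side goes first into the dispenser. Pushing it against the dispenser with over 40 N damages it.
- tray_center (a point): Centre of the tray's box, 16 mm above its underside.
- tray_handle (a point): Grip point in the tail of the tray, 76 mm behind the box's centre, 14 mm above the underside; grip across the 14 mm (tray's y).
- plug0_c (a point): Centre of the lowest wooden plug in the magazine (a disc 18 mm across, 12 mm thick).
- plug1_c (a point): Centre of the second plug, same size, lying on the first.
- plug2_c (a point): Centre of the third, top plug.
- offcut2: bystander: cream wooden off-cut, 58 x 64 x 23 mm; origin at the centre of its underside.
- paste_tub: bystander: small cream tub, 72 mm across, 42 mm high; origin at the centre of its underside.
- thread_spool: bystander: brown wooden spool, 42 mm across, 45 mm high; origin at the centre of its underside.
- masking_tape: bystander: roll of tape lying flat, 91 mm across, 25 mm high; origin at the centre of its underside.
- cream_block: bystander: cream block, 53 x 57 x 51 mm; origin at the centre of its underside.
- yellow_cup: bystander: small yellowish cup, 51 mm across, 41 mm high; origin at the centre of its underside.
Mind the look-alikes: they are no part of the job. Leave any blue look-alike of the tray alone.

How it is judged (in metres and radians):
On the way, in this order (a step that is already met when the one before it is completed fails the run):
1. the tray is fully home against the back stop, the plunger still up (horizontal distance between tray_center and tray_seat below 0.005 m and angle between the x axis of tray and the x axis of dispenser, either way round below 0.09 rad and height (world z) of tray_center below 0.019 m and value of joint plunger below 0.003 m), for 0.3 s.
2. with the tray home, the plunger is held down on its stop (horizontal distance between tray_center and tray_seat below 0.005 m and angle between the x axis of tray and the x axis of dispenser, either way round below 0.09 rad and height (world z) of tray_center below 0.019 m and value of joint plunger above 0.0285 m), for 0.3 s.
At the end, for the whole second after the job is handed in: One plug (the lowest) lies in the tray, the other two are in the magazine (within 6 mm of its axis); the tray stands on the bench fully home (within 5 mm of its seat and 5 degrees), at rest; the plunger is up again (within 3 mm) (all of step 1 and horizontal distance between each of plug1_c, plug2_c and magazine_axis below 0.006 m and x of plug0_c in the frame of tray between -0.029 and 0.029 m and y of plug0_c in the frame of tray between -0.029 and 0.029 m and z of plug0_c in the frame of tray below 0.02 m and linear speed of tray below 0.02 m/s); the robot touches nothing.
It fails at once if more than 25 N on the plunger's knob (contact force between anything else and plunger above 25 N).
It fails at once if the tray pushed against the dispenser with more than 40 N (contact force between tray and dispenser above 40 N).
It fails at once if a second plug leaves the magazine (horizontal distance between any of plug1_c, plug2_c and magazine_axis above 0.012 m).
It fails at once if a bystander moved by more than 20 mm (distance of any of offcut2, paste_tub, thread_spool, masking_tape, cream_block, yellow_cup from where it was at the start of the episode above 0.02 m).
It also fails if it takes over 62 s, if anything falls off the work surface, if the arm or the gripper's body presses on something with over 40 N, if the wrist force passes 120 N, or if a joint passes its speed limit or range.

### The arm

A 6-joint arm with a two-finger parallel gripper is mounted at the origin on a cart in front of the work surface, level with it; the furniture and walls round the work are solid. World frame = base frame: x ahead of the robot, y to its left, z up, the work surface at z = 0. Lengths are in mm, angles in rad, forces in N, time in s.
With the tool pointing down it reaches from about 275 to 1000 mm from the base axis. Payload 8.4 kg.
Tool frame: the origin (TCP) lies on the mounting face of the last link; the fingertips stand 173 mm ahead of it and the grasp point (between the pads) lies 155 mm ahead of it; z points along the fingers, y is the line along which they close (so a half turn about z gives the same grasp; the last joint's range is limited). The gripper opens to 85 mm and grips with 20 to 120 N. Pads are 22 mm wide; open, the fingers measure 114 mm over their backs; the gripper's body (76 mm by 85 mm) begins 54 mm behind the grasp point. The pads swing forward as they close: fully open they stand 13 mm farther back than shut.
Start: joints at [1.101, 0.353, 1.633, -0, 1.155, -0.002], TCP at [281.827, 557.856, 404.681] pointing down, gripper open.
Joint ranges: [-2.63, 2.63], [-0.92, 2.1], [0.06, 2.66], [-1.3, 4.44], [0, 2.69], [-3.02, 3.02]. Speed limits (rad/s): [2.22, 2.22, 2.79, 3.14, 3.14, 3.14].

### API

Orientations are given as [roll, pitch, yaw] about the fixed x, y, z axes, in that order (R = Rz(yaw) Ry(pitch) Rx(roll)).
In Python, from rig import r gives the robot as it stands.
- The arm moves only by the tool apply_moves, never from a script. Its argument "deltas" is a list of rows, each an object with "claw": the gripper command: -1 is fully open, 1 is shut, values between are in proportion; "delta_pos": the shift along the tool's x, y, z in cm, a list of three; "yaw": the turn about the tool's z in rad. In form: [{"claw": claw, "delta_pos": [tx, ty, tz], "yaw": yaw}, ...]. A call has 1 to 8 rows; each row shifts and turns the commanded pose from where the row before left it, along the tool's axes as they then stand; what a row does not reach is not made up. A row lasts 1/8 s, in which the tool goes at most 62.5 mm and 10.7 degrees, less where a joint would pass 70% of its speed; a pose out of reach is approached as far as the arm can. A call with a gripper value outside its range is refused whole. The fingers move at their own pace and stop on an object; "grip_force" is the grip in N (left out, the last holds). Time passes only in rows, so rows that do not move let the fingers close. It gives the time, the measured TCP pose, the force, the opening and the grip force at its end, in the units of the state.
- r.sense(): the state, without advancing time (a new reading comes with each control period).
- r.grab_frame(name): name is "scene" or "top" or "wrist"; returns a dict with "img" (480x640x3 uint8, blue, green, red), "z_map" (480x640 float32, mm along the optical axis (not along the pixel's ray), 0 where there is no reading), "fx", "fy", "cx", "cy" (pixels), "eye" and "rotation" of the camera in the world; the wrist camera has in their place "T_tool_cam" (4x4, takes a point from camera to tool coordinates, whose origin is the TCP and whose axes are the flange's). Camera axes: x right, y up, looking along -z (the intrinsics and any distortion apply to the point x, -y, -z); pixel columns grow to the right and rows downward; lengths in mm; the calibration is good to about 2 mm. A picture is of the moment at which its call begins: read the wrist's pose just before it.
- r.sign_off(): hands the job in; it is judged then, once.
The state is a dict: "clock": time; "qpos": joint angles; "qvel": joint speeds; "joint_efforts": joint torques, N m; "eef_pos": TCP position; "tcp_rot": TCP orientation; "contact_force": force on the tool from outside, world axes, zero at the start; "wrist_torque": the same for the moment, N m; "opening": opening from 0.0 (shut) to 1.0 (fully open); "grasp_force": force on a finger pad.
Only numpy, scipy, OpenCV 4.12 (cv2) and the standard library are available. Lean on these libraries where they do the work, as an engineer would, in place of code of your own. Each camera call takes 0.05 s, during which the arm holds its last target. There are 200 camera calls.

## Working session

There is one attempt and no reset: what is moved stays moved. The work goes in short steps, Python scripts to look and compute and a tool call to move; the robot and the scene stay as the last step left them, time stands still between calls to the robot, and variables do not carry over. Pictures are saved under pics/ and viewed, at most 10 in all, crops included, and the job is handed in when it is done.

Besides the shell and the picture viewer there is one more tool, called after "Emit:" in YAML: its name, and indented under it one key for each argument. apply_moves: Moves the arm, as the interface text tells. Its arguments: {"type":"object","properties":{"deltas":{"type":"array"},"grip_force":{"type":"number"}},"required":["deltas"]}

```bash
mkdir -p pics
cat > h.py <<'E'
import numpy as np,cv2
from rig import r
def grab(n):
    f=r.grab_frame(n); return f
def world(f,u,v,z):
    # ray onto plane z (static cams)
    d=np.array([(u-f['cx'])/f['fx'],-(v-f['cy'])/f['fy'],-1.]); R=np.array(f['rotation']); 
    d=R@d; e=np.array(f['eye']); return e+d*(z-e[2])/d[2]
def cloud(f):
    v,u=np.mgrid[:480,:640]; D=f['z_map']
    P=np.stack([(u-f['cx'])/f['fx']*D,-(v-f['cy'])/f['fy']*D,-D],-1)
    return P@np.array(f['rotation']).T+np.array(f['eye'])
E
python3 - <<'E'
from h import *
print(r.sense())
for n in('scene','top'):
    f=grab(n); cv2.imwrite(f'pics/{n}0.png',f['img']); np.savez(f'{n}0.npz',**f)
    print(n,f.keys(),f['eye'],f['rotation'],f['fx'],f['cx'],f['cy'])
E
```

```text
{'clock': 0.0, 'qpos': array([ 1.10058260e+00,  3.53657787e-01,  1.63416313e+00, -2.54632564e-05,
        1.15523045e+00, -2.38176634e-03]), 'qvel': array([ 0.00043699,  0.00155865, -0.00112609, -0.00011382, -0.00108565,
        0.00080542]), 'joint_efforts': array([ 3.33777883e-03, -6.05191755e+01, -3.42075956e+01,  1.80294887e-04,
        8.51626071e-03,  1.94282649e-05]), 'eef_pos': array([281.724523  , 557.62161064, 403.94309066]), 'tcp_rot': array([-3.14013389e+00,  1.98066313e-05,  2.67377100e+00]), 'contact_force': array([-0.69975324,  0.85213719, -0.32949649]), 'wrist_torque': array([ 0.03287261,  0.03556751, -0.02695489]), 'grasp_force': 0.0, 'opening': 1.0004950888328856}
scene dict_keys(['img', 'z_map', 'fx', 'fy', 'cx', 'cy', 'eye', 'rotation']) [ 172.27485212 -632.701312   1210.24892473] [ 0.6642905   0.01738033 -0.47736417] 533.7673278221893 329.02765020124895 234.53481117987545
top dict_keys(['img', 'z_map', 'fx', 'fy', 'cx', 'cy', 'eye', 'rotation']) [ 400.62672797  183.24655822 1639.65255447] [ 0.09411328 -0.01513516 -1.55739342] 608.2071995059996 306.1561634038178 243.1595937618764
```

View pics/scene0.png

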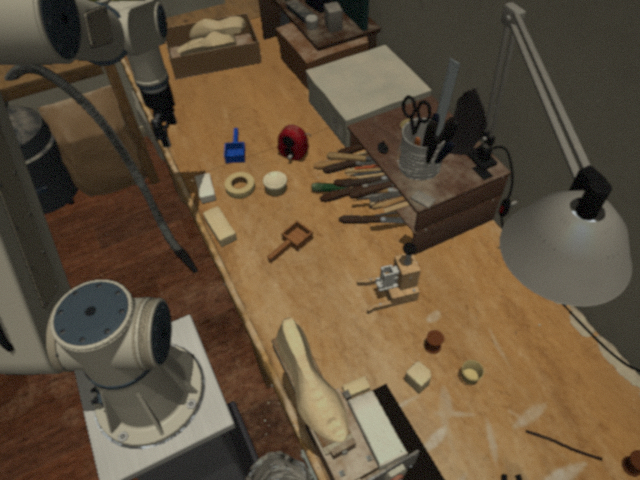

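View pics/top0.png

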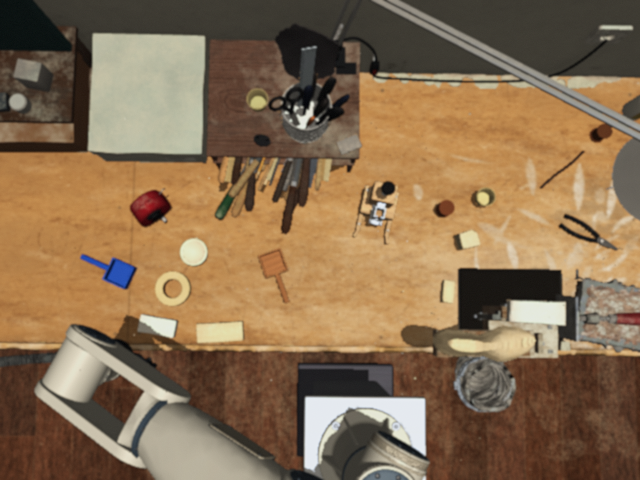

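Seen so far:
- **Tray candidates in the top view:** brown wooden tray at (272,265) with its tail to (285,300), and a blue one at (120,272). The brown one fits because it is wooden; the blue one is the look-alike.
- **Dispenser:** at about (378,208), with the black knob at (387,189) and the mouth toward the robot.

I'll enlarge these and take a coarse measurement.

```bash
cat >> h.py <<'E'
from scipy.spatial.transform import Rotation as Ro
def fix(f):
    f=dict(f); f['rotation']=Ro.from_euler('xyz',f['rotation']).as_matrix(); return f
def wristfix(f,s):
    T=np.eye(4);T[:3,:3]=Ro.from_euler('xyz',s['tcp_rot']).as_matrix();T[:3,3]=s['eef_pos']
    T=T@np.array(f['T_tool_cam']); f=dict(f); f['rotation']=T[:3,:3]; f['eye']=T[:3,3]; return f
E
python3 - <<'E'
from h import *
f=fix(np.load('top0.npz')); img=f['img']
c=img[160:320,235:415]; cv2.imwrite('pics/crop.png',cv2.resize(c,None,fx=4,fy=3.7,interpolation=cv2.INTER_CUBIC))
for n,u,v,z in [('traybox',272,265,32),('tailend',285,300,26),('knob',387,189,190),('tube',379,213,108),('col',382,193,120)]:
    print(n,world(f,u,v,z).round(0))
P=cloud(f)
print(P[189,387],P[265,272],P[213,379])
f=r.grab_frame('wrist');print(f['T_tool_cam'],f['fx'])
E
```

```text
traybox [493. 250.  32.]
tailend [402. 215.  26.]
knob [672. -31. 190.]
tube [625. -22. 108.]
col [675. -28. 120.]
[673.61968974 -31.76352554 182.82712844] [494.92066014 251.61053671   5.06957216] [628.88805445 -25.64240965  84.22764454]
[[ 1.22730744e-03  9.50947054e-01  3.09351246e-01  7.92096113e+01]
 [ 9.99999247e-01 -1.17113360e-03 -3.67286285e-04 -4.29265310e-01]
 [ 1.30218265e-05  3.09351464e-01 -9.50947775e-01  3.01830735e+01]
 [ 0.00000000e+00  0.00000000e+00  0.00000000e+00  1.00000000e+00]] 350.1706907334541
```

View pics/crop.png

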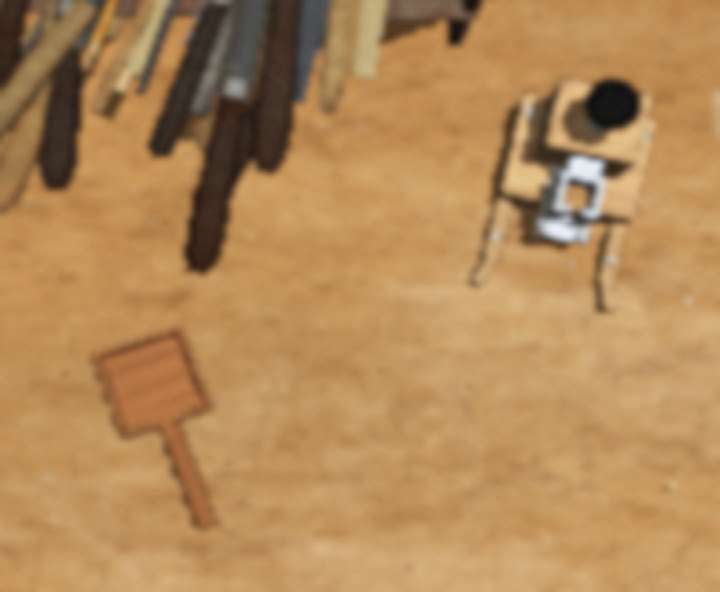

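The crop confirms it: the brown wooden tray is at the lower left, tail toward the robot, and the dispenser is at the upper right, mouth toward the robot and knob at the back. Next I'll look at the dispenser from close up.

Emit:
apply_moves:
  deltas:
    - {"claw": -1, "delta_pos": [-4.7, -3.5, 0], "yaw": 0}
    - {"claw": -1, "delta_pos": [-4.7, -3.5, 0], "yaw": 0}
    - {"claw": -1, "delta_pos": [-4.7, -3.5, 0], "yaw": 0}
    - {"claw": -1, "delta_pos": [-4.7, -3.5, 0], "yaw": 0}
    - {"claw": -1, "delta_pos": [-4.7, -3.5, 0], "yaw": 0}
    - {"claw": -1, "delta_pos": [-4.7, -3.5, 0], "yaw": 0}
    - {"claw": -1, "delta_pos": [-4.7, -3.5, 0], "yaw": 0}
    - {"claw": -1, "delta_pos": [-4.7, -3.5, 0], "yaw": 0}

```text
clock: 1.15
eef_pos: [491.7, 136.6, 404.7]
tcp_rot: [3.141, 0.0, 2.674]
contact_force: [0.4, 0.2, -0.1]
opening: 0.998
grasp_force: 0.0
```

Emit:
apply_moves:
  deltas:
    - {"claw": -1, "delta_pos": [-4.7, -3.5, 0], "yaw": 0}
    - {"claw": -1, "delta_pos": [-4.7, -3.5, 0], "yaw": 0}
    - {"claw": -1, "delta_pos": [-4.7, -3.5, 0], "yaw": -0.14}
    - {"claw": -1, "delta_pos": [0, 0, 0], "yaw": -0.14}
    - {"claw": -1, "delta_pos": [0, 0, 0], "yaw": 0}
    - {"claw": -1, "delta_pos": [0, 0, 0], "yaw": 0}

```text
clock: 1.9
eef_pos: [569.4, -18.4, 404.5]
tcp_rot: [-3.142, -0.0, 2.951]
contact_force: [-0.0, -0.3, -0.8]
opening: 1.001
grasp_force: 0.0
```

Run:
```python
from h import *
s=r.sense(); f=wristfix(r.grab_frame('wrist'),s); np.savez('w1.npz',**f); cv2.imwrite('pics/w1.png',f['img']); print(s['clock'],s['eef_pos'],s['tcp_rot'],f['eye'])
```

```text
1.9 [569.41580444 -18.4230179  404.54747455] [-3.14158929e+00 -4.11674964e-04  2.95145806e+00] [491.40788999  -3.89207344 374.39765691]
```

View pics/w1.png

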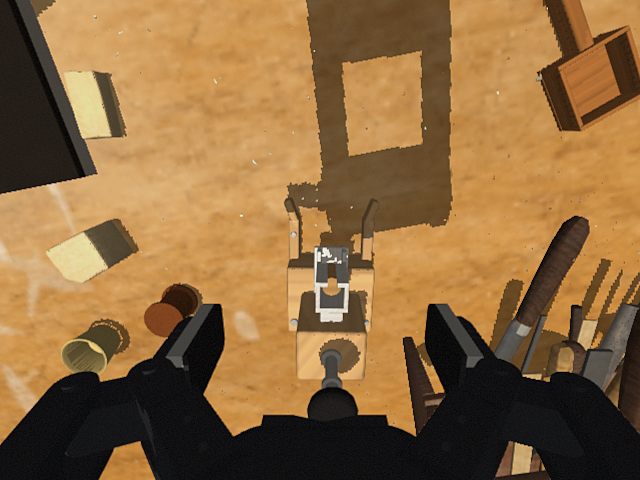

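The wrist view shows the dispenser square in the image: column top at rows 332-380, columns 297-366, tube at (332,285), and rails at columns 294 and 370 from row 200. I'll take geometry from depth.

Run:
```python
from h import *
f=dict(np.load('w1.npz')); P=cloud(f); Z=P[...,2]; print('bench',np.median(Z[150:190,150:300]))
def rect(name,zl,zh,box):
    m=np.zeros(Z.shape,np.uint8); a,b,c,d=box; m[a:b,c:d]=((Z>zl)&(Z<zh))[a:b,c:d]
    n,l,st,_=cv2.connectedComponentsWithStats(m); k=1+np.argmax(st[1:,4]); m=l==k
    Q=P[m][:,:2].astype(np.float32); (c,wh,an)=cv2.minAreaRect(Q); print(name,m.sum(),np.round(c,1),np.round(wh,1),round(an,2),np.median(P[m][:,2]).round(1))
    return m
rect('column',112,126,(280,420,270,400))
rect('rails shelf',40,62,(230,360,270,400))
rect('tube',100,114,(230,340,300,360))
rect('railL',12,26,(180,270,275,310)); rect('railR',12,26,(180,270,355,385))
for v in (240,250,260):
    print(v,[ (u,*P[v,u].round(0)) for u in (290,294,298,366,370,374)])
# colour masked tray
hsv=cv2.cvtColor(f['img'],cv2.COLOR_BGR2HSV); 
f0=fix(np.load('top0.npz')); h=cv2.cvtColor(f0['img'],cv2.COLOR_BGR2HSV)
print(h[265,272],h[240,330],h[290,282])
m=(h[...,1]>150)&(h[...,0]<14)&(h[...,2]>90); m[:240]=0;m[315:]=0;m[:,:245]=0;m[:,310:]=0
m=m.astype(np.uint8); n,l,st,_=cv2.connectedComponentsWithStats(m); k=1+np.argmax(st[1:,4]); print(st[k])
v,u=np.nonzero(l==k); Q=np.array([world(f0,a,b,20)[:2] for a,b in zip(u,v)],np.float32)
o=cv2.morphologyEx((l==k).astype(np.uint8),cv2.MORPH_OPEN,np.ones((11,11)))
v,u=np.nonzero(o); B=np.array([world(f0,a,b,28)[:2] for a,b in zip(u,v)],np.float32); print('box',cv2.minAreaRect(B))
t=(l==k)&(cv2.dilate(o,np.ones((5,5)))==0); v,u=np.nonzero(t); T=np.array([world(f0,a,b,26)[:2] for a,b in zip(u,v)],np.float32); print('tail',T.mean(0),cv2.fitLine(T,cv2.DIST_L2,0,.01,.01).ravel(),len(T))
```

```text
bench 0.4482191976198635
column 3327 [678.6 -33.9] [60.2 49.7] 78.03 120.5
rails shelf 2943 [654.2 -28.7] [90.  99.5] 78.67 45.1
tube 1345 [635.6 -26.3] [52.5 41.8] 78.3 107.5
railL 691 [591.8 -58. ] [68.5 20.8] 2.42 20.4
railR 677 [606.4  20. ] [17.7 66.8] 73.73 20.5
240 [(290, np.float64(600.0), np.float64(-62.0), np.float64(20.0)), (294, np.float64(600.0), np.float64(-57.0), np.float64(20.0)), (298, np.float64(601.0), np.float64(-53.0), np.float64(21.0)), (366, np.float64(614.0), np.float64(18.0), np.float64(22.0)), (370, np.float64(616.0), np.float64(22.0), np.float64(21.0)), (374, np.float64(624.0), np.float64(28.0), np.float64(0.0))]
250 [(290, np.float64(611.0), np.float64(-64.0), np.float64(21.0)), (294, np.float64(612.0), np.float64(-60.0), np.float64(20.0)), (298, np.float64(612.0), np.float64(-56.0), np.float64(21.0)), (366, np.float64(626.0), np.float64(16.0), np.float64(21.0)), (370, np.float64(627.0), np.float64(20.0), np.float64(20.0)), (374, np.float64(636.0), np.float64(26.0), np.float64(-0.0))]
260 [(290, np.float64(621.0), np.float64(-66.0), np.float64(23.0)), (294, np.float64(622.0), np.float64(-62.0), np.float64(22.0)), (298, np.float64(623.0), np.float64(-58.0), np.float64(23.0)), (366, np.float64(638.0), np.float64(14.0), np.float64(20.0)), (370, np.float64(638.0), np.float64(19.0), np.float64(21.0)), (374, np.float64(647.0), np.float64(24.0), np.float64(0.0))]
[ 13 159 178] [ 17 128 201] [ 13 162 162]
[259 249  29  53 639]
box ((498.9378356933594, 250.77740478515625), (58.4603157043457, 53.056312561035156), 0.9817172288894653)
tail [439.6492 224.3871] [9.6956265e-01 2.4484326e-01 4.3964923e+02 2.2438712e+02] 130
```

Emit:
apply_moves:
  deltas:
    - {"claw": -1, "delta_pos": [3.5, 4.4, 1], "yaw": 0}
    - {"claw": -1, "delta_pos": [3.5, 4.4, 1], "yaw": 0}
    - {"claw": -1, "delta_pos": [3.5, 4.4, 1], "yaw": 0}
    - {"claw": -1, "delta_pos": [3.5, 4.4, 1], "yaw": 0}
    - {"claw": -1, "delta_pos": [3.5, 4.4, 1], "yaw": -0.14}
    - {"claw": -1, "delta_pos": [0, 0, 0], "yaw": -0.14}
    - {"claw": -1, "delta_pos": [0, 0, 0], "yaw": -0.14}
    - {"claw": -1, "delta_pos": [0, 0, 0], "yaw": -0.14}

```text
clock: 2.95
eef_pos: [438.1, 230.8, 354.9]
tcp_rot: [3.142, 0.0, -2.765]
contact_force: [0.6, 0.9, 0.1]
opening: 0.998
grasp_force: 0.0
```

Emit:
apply_moves:
  deltas:
    - {"claw": -1, "delta_pos": [0, 0, 0], "yaw": 0}
    - {"claw": -1, "delta_pos": [0, 0, 0], "yaw": 0}

```text
clock: 3.2
eef_pos: [438.6, 230.2, 354.8]
tcp_rot: [3.142, 0.0, -2.772]
contact_force: [0.6, 0.8, 0.1]
opening: 0.999
grasp_force: 0.0
```

Run:
```python
from h import *
s=r.sense(); f=wristfix(r.grab_frame('wrist'),s); np.savez('w2.npz',**f); cv2.imwrite('pics/w2.png',f['img']); print(s['clock'],s['eef_pos'],s['tcp_rot'],s['contact_force'])
P=cloud(f); Z=P[...,2]; m=((Z>10)&(Z<45)&(np.hypot(P[...,0]-470,P[...,1]-242)<100)).astype(np.uint8)
n,l,st,_=cv2.connectedComponentsWithStats(m); k=1+np.argmax(st[1:,4]); print(st[k]); m=(l==k)
Q=P[m]; Q=Q[Q[:,2]>18]
# tail points: far from box, top z~26
bx=Q[(Q[:,2]>29)]; print('box',cv2.minAreaRect(bx[:,:2].astype(np.float32)))
t=Q[(Q[:,2]>22)&(Q[:,2]<29)&(np.hypot(Q[:,0]-496,Q[:,1]-251)>50)]; print(len(t),t.mean(0),cv2.minAreaRect(t[:,:2].astype(np.float32)),cv2.fitLine(t[:,:2].astype(np.float32),cv2.DIST_L2,0,.01,.01).ravel())
```

```text
3.2 [438.57675582 230.15547625 354.78953884] [ 3.14154756e+00  1.66121245e-04 -2.77249517e+00] [0.64534495 0.75362641 0.09535617]
[ 285  165   71  156 3757]
box ((501.880859375, 249.7136688232422), (65.43696594238281, 64.2463607788086), 20.85889434814453)
1041 [423.00326666 220.35329048  26.33102442] ((423.6383056640625, 220.78282165527344), (57.10887145996094, 13.552629470825195), 20.489057540893555) [9.3535650e-01 3.5370636e-01 4.2300327e+02 2.2035329e+02]
```

View pics/w2.png

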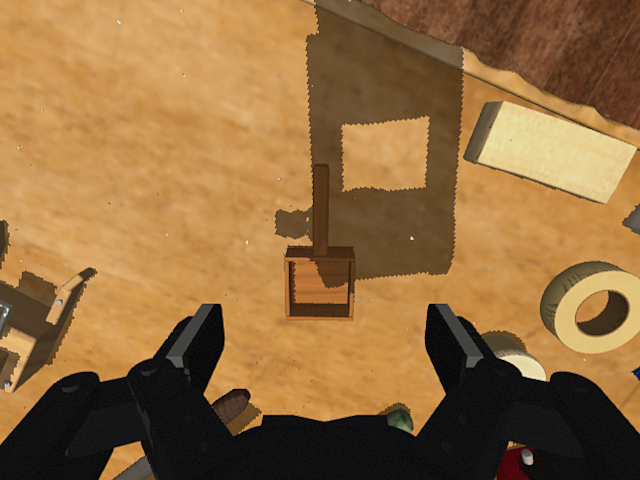

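Box centre is (502,250), yaw 0.361 rad, so the grip point is (431,223). The wrist view shows the tail at columns 313-328, rows 165-255, nearly square to the tool. Going down to grip.

Emit:
apply_moves:
  deltas:
    - {"claw": -1, "delta_pos": [1.0, -0.4, 4.4], "yaw": 0.01}
    - {"claw": -1, "delta_pos": [0, 0, 4.4], "yaw": 0}
    - {"claw": -1, "delta_pos": [0, 0, 4.4], "yaw": 0}
    - {"claw": -1, "delta_pos": [0, 0, 3.5], "yaw": 0}
    - {"claw": -1, "delta_pos": [0, 0, 0.8], "yaw": 0}
    - {"claw": -1, "delta_pos": [0, 0, 0], "yaw": 0}
    - {"claw": -1, "delta_pos": [0, 0, 0], "yaw": 0}

```text
clock: 4.12
eef_pos: [431.6, 222.9, 181.0]
tcp_rot: [3.141, 0.002, -2.78]
contact_force: [0.8, -0.0, 0.4]
opening: 1.002
grasp_force: 0.0
```

Emit:
apply_moves:
  deltas:
    - {"claw": 1, "delta_pos": [0, 0, 0], "yaw": 0}
    - {"claw": 1, "delta_pos": [0, 0, 0], "yaw": 0}
    - {"claw": 1, "delta_pos": [0, 0, 0], "yaw": 0}
    - {"claw": 1, "delta_pos": [0, 0, 0], "yaw": 0}
    - {"claw": 1, "delta_pos": [0, 0, 0], "yaw": 0}
    - {"claw": 1, "delta_pos": [0, 0, 0], "yaw": 0}
    - {"claw": 1, "delta_pos": [0, 0, 0], "yaw": 0}
    - {"claw": 1, "delta_pos": [0, 0, 0], "yaw": 0}
  grip_force: 30

```text
clock: 5.12
eef_pos: [431.0, 222.6, 179.7]
tcp_rot: [3.142, 0.0, -2.779]
contact_force: [-0.6, -0.1, 3.7]
opening: 0.155
grasp_force: 36.4
```

Emit:
apply_moves:
  deltas:
    - {"claw": 1, "delta_pos": [0.8, -2.6, 0], "yaw": 0}
    - {"claw": 1, "delta_pos": [0.8, -2.6, 0], "yaw": 0}
    - {"claw": 1, "delta_pos": [0.8, -2.6, 0], "yaw": 0}
    - {"claw": 1, "delta_pos": [0.8, -2.6, 0], "yaw": 0}
    - {"claw": 1, "delta_pos": [0.7, -2.4, 0], "yaw": 0}
    - {"claw": 1, "delta_pos": [0.7, -2.4, 0], "yaw": 0}
    - {"claw": 1, "delta_pos": [0.7, -2.4, 0], "yaw": 0}
    - {"claw": 1, "delta_pos": [0.7, -2.3, 0], "yaw": 0}

```text
clock: 6.12
eef_pos: [445.7, 14.5, 179.7]
tcp_rot: [-3.142, 0.001, -2.779]
contact_force: [-1.1, 3.0, 2.7]
opening: 0.152
grasp_force: 36.2
```

Emit:
apply_moves:
  deltas:
    - {"claw": 1, "delta_pos": [0, 0, 0], "yaw": 0.12}
    - {"claw": 1, "delta_pos": [0, 0, 0], "yaw": 0.12}
    - {"claw": 1, "delta_pos": [0, 0, 0], "yaw": 0.12}
    - {"claw": 1, "delta_pos": [0, 0, 0], "yaw": 0.12}
    - {"claw": 1, "delta_pos": [0, 0, 0], "yaw": 0.09}
    - {"claw": 1, "delta_pos": [0, 0, 0], "yaw": 0}
    - {"claw": 1, "delta_pos": [0, 0, 0], "yaw": 0}

```text
clock: 7.0
eef_pos: [445.7, 15.1, 179.8]
tcp_rot: [3.142, 0.001, 2.936]
contact_force: [1.7, -0.9, 1.7]
opening: 0.158
grasp_force: 36.2
```

```bash
cat > chk.py <<'E'
from h import *
import sys
s=r.sense(); f=wristfix(r.grab_frame('wrist'),s); np.savez('w.npz',**f); cv2.imwrite('pics/%s.png'%sys.argv[1],f['img'])
print(s['clock'],s['eef_pos'],s['tcp_rot'],s['contact_force'])
O=np.array([629.2,-23.4]); d=np.array([np.cos(-.206),np.sin(-.206)]); n=np.array([-d[1],d[0]])
P=cloud(f); Z=P[...,2]; h=cv2.cvtColor(f['img'],cv2.COLOR_BGR2HSV)
m=(Z>29)&(Z<36); X=(P[...,:2]-O)@d; Y=(P[...,:2]-O)@n
m=m&(abs(Y)<60)&(X>-230)&(X<-28)
Q=P[m][:,:2].astype(np.float32); c,wh,a=cv2.minAreaRect(Q); print('box',c,wh,a,'disp xy',(np.array(c)-O)@d,(np.array(c)-O)@n)
t=(s['eef_pos'][:2]-O); print('tcp in disp',t@d,t@n)
E
python3 chk.py w3
```

```text
7.0 [445.67238673  15.09585683 179.7512767 ] [3.14152360e+00 7.88407352e-04 2.93570545e+00] [ 1.66914991 -0.90139204  1.7494521 ]
box (457.77142333984375, 19.303478240966797) (55.712310791015625, 37.67083740234375) 9.682629585266113 disp xy -176.53888063703786 6.735545488340262
tcp in disp -187.52145381288625 0.14207514133309815
```

View pics/w3.png

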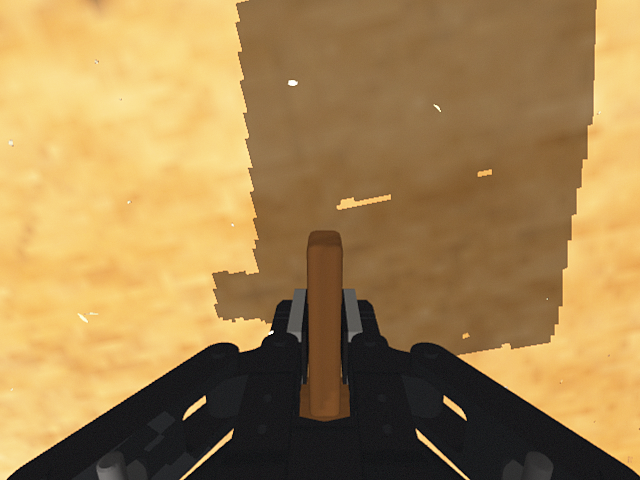

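The tail is square to the tool and firmly held. Sliding in now, watching the force.

Emit:
apply_moves:
  deltas:
    - {"claw": 1, "delta_pos": [-0.8, 0, 0], "yaw": 0}
    - {"claw": 1, "delta_pos": [-0.8, 0, 0], "yaw": 0}
    - {"claw": 1, "delta_pos": [-0.8, 0, 0], "yaw": 0}
    - {"claw": 1, "delta_pos": [-0.4, 0, 0], "yaw": 0}

```text
clock: 7.55
eef_pos: [471.5, 9.4, 179.5]
tcp_rot: [-3.141, -0.004, 2.935]
contact_force: [-8.6, 1.2, 11.0]
opening: 0.153
grasp_force: 37.3
```

Emit:
apply_moves:
  deltas:
    - {"claw": 1, "delta_pos": [-0.4, 0, 0], "yaw": 0}
    - {"claw": 1, "delta_pos": [-0.4, 0, 0], "yaw": 0}
    - {"claw": 1, "delta_pos": [-0.4, 0, 0], "yaw": 0}
    - {"claw": 1, "delta_pos": [-0.4, 0, 0], "yaw": 0}

```text
clock: 8.05
eef_pos: [486.7, 6.2, 179.5]
tcp_rot: [-3.141, -0.005, 2.935]
contact_force: [-8.4, 1.5, 12.3]
opening: 0.157
grasp_force: 37.6
```

Run:
```python
from h import *
f=r.grab_frame('top'); cv2.imwrite('pics/t4.png',cv2.resize(f['img'][160:280,310:450],None,fx=5,fy=5,interpolation=cv2.INTER_CUBIC))
```

```text
(no output)
```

View pics/t4.png

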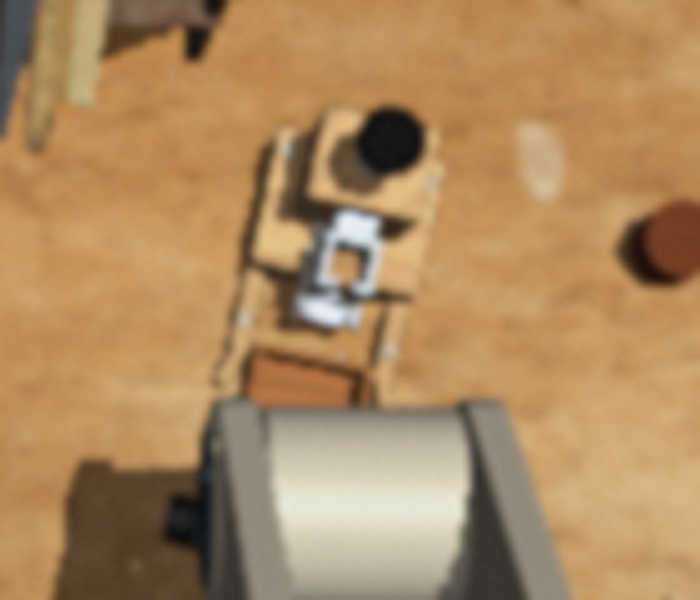

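The tray nose is centred between the rails (crop row 380). There's some bench drag (11 N upward), so I'll ease up slightly and continue.

Emit:
apply_moves:
  deltas:
    - {"claw": 1, "delta_pos": [0, 0, -0.1], "yaw": 0}
    - {"claw": 1, "delta_pos": [-0.4, 0, 0], "yaw": 0}
    - {"claw": 1, "delta_pos": [-0.4, 0, 0], "yaw": 0}
    - {"claw": 1, "delta_pos": [-0.4, 0, 0], "yaw": 0}

```text
clock: 8.6
eef_pos: [500.6, 3.6, 180.6]
tcp_rot: [-3.142, 0.0, 2.934]
contact_force: [0.7, 0.3, -1.3]
opening: 0.156
grasp_force: 35.7
```

Emit:
apply_moves:
  deltas:
    - {"claw": 1, "delta_pos": [-0.4, 0, 0], "yaw": 0}
    - {"claw": 1, "delta_pos": [-0.4, 0, 0], "yaw": 0}
    - {"claw": 1, "delta_pos": [-0.3, 0, 0], "yaw": 0}

```text
clock: 8.98
eef_pos: [511.2, 1.3, 180.7]
tcp_rot: [3.142, 0.0, 2.934]
contact_force: [0.7, 0.5, -1.6]
opening: 0.155
grasp_force: 35.7
```

Emit:
apply_moves:
  deltas:
    - {"claw": 1, "delta_pos": [-0.2, 0, 0], "yaw": 0}
    - {"claw": 1, "delta_pos": [-0.2, 0, 0], "yaw": 0}
    - {"claw": 1, "delta_pos": [-0.2, 0, 0], "yaw": 0}
    - {"claw": 1, "delta_pos": [-0.1, 0, 0], "yaw": 0}

```text
clock: 9.48
eef_pos: [517.9, -0.1, 180.7]
tcp_rot: [3.142, 0.0, 2.934]
contact_force: [0.2, 0.3, -0.9]
opening: 0.155
grasp_force: 35.7
```

Emit:
apply_moves:
  deltas:
    - {"claw": 1, "delta_pos": [-0.1, 0, 0], "yaw": 0}
    - {"claw": 1, "delta_pos": [-0.1, 0, 0], "yaw": 0}

```text
clock: 9.72
eef_pos: [519.8, -0.5, 180.7]
tcp_rot: [-3.142, -0.0, 2.934]
contact_force: [-0.3, -0.4, -1.6]
opening: 0.151
grasp_force: 35.7
```

Emit:
apply_moves:
  deltas:
    - {"claw": 1, "delta_pos": [-0.1, 0, 0], "yaw": 0}

```text
clock: 9.85
eef_pos: [520.7, -0.7, 180.7]
tcp_rot: [-3.142, -0.0, 2.934]
contact_force: [1.1, 0.2, -1.2]
opening: 0.153
grasp_force: 35.7
```

Emit:
apply_moves:
  deltas:
    - {"claw": 1, "delta_pos": [-0.1, 0, 0.05], "yaw": 0}
    - {"claw": 1, "delta_pos": [-0.1, 0, 0], "yaw": 0}

```text
clock: 10.1
eef_pos: [522.7, -1.2, 180.1]
tcp_rot: [-3.142, -0.0, 2.934]
contact_force: [-0.4, -0.7, -1.0]
opening: 0.153
grasp_force: 35.7
```

Emit:
apply_moves:
  deltas:
    - {"claw": 1, "delta_pos": [-0.1, 0, 0], "yaw": 0}

```text
clock: 10.22
eef_pos: [523.7, -1.3, 180.2]
tcp_rot: [-3.142, -0.0, 2.934]
contact_force: [0.7, -0.4, -1.6]
opening: 0.158
grasp_force: 35.7
```

Emit:
apply_moves:
  deltas:
    - {"claw": 1, "delta_pos": [-0.05, 0, 0], "yaw": 0}

```text
clock: 10.35
eef_pos: [524.1, -1.4, 180.1]
tcp_rot: [-3.142, -0.0, 2.934]
contact_force: [-2.0, 0.9, -0.5]
opening: 0.158
grasp_force: 35.7
```

Emit:
apply_moves:
  deltas:
    - {"claw": 1, "delta_pos": [-0.05, 0, 0], "yaw": 0}

```text
clock: 10.48
eef_pos: [524.2, -1.5, 180.1]
tcp_rot: [-3.141, -0.001, 2.934]
contact_force: [-2.3, 1.6, -0.8]
opening: 0.154
grasp_force: 35.9
```

Emit:
apply_moves:
  deltas:
    - {"claw": 1, "delta_pos": [-0.05, 0, 0], "yaw": 0}

```text
clock: 10.6
eef_pos: [524.3, -1.5, 179.9]
tcp_rot: [-3.141, -0.002, 2.934]
contact_force: [-6.1, 3.2, 0.1]
opening: 0.154
grasp_force: 36.0
```

Emit:
apply_moves:
  deltas:
    - {"claw": 1, "delta_pos": [-0.05, 0, 0], "yaw": 0}

```text
clock: 10.72
eef_pos: [524.5, -1.6, 179.9]
tcp_rot: [-3.141, -0.003, 2.934]
contact_force: [-7.1, 3.0, 2.4]
opening: 0.153
grasp_force: 36.1
```

The tray meets the back stop at about 7 N, with the grip at dispenser x ≈ -107 (expected -108). Releasing and rising.

Emit:
apply_moves:
  deltas:
    - {"claw": 1, "delta_pos": [0, 0, 0.05], "yaw": 0}
    - {"claw": -1, "delta_pos": [0, 0, 0], "yaw": 0}
    - {"claw": -1, "delta_pos": [0, 0, 0], "yaw": 0}
    - {"claw": -1, "delta_pos": [0, 0, 0], "yaw": 0}
    - {"claw": -1, "delta_pos": [0, 0, 0], "yaw": 0}
    - {"claw": -1, "delta_pos": [0, 0, 0], "yaw": 0}

```text
clock: 11.48
eef_pos: [525.7, -1.7, 179.7]
tcp_rot: [3.142, 0.0, 2.934]
contact_force: [-0.5, -0.8, 0.5]
opening: 0.996
grasp_force: 0.0
```

Emit:
apply_moves:
  deltas:
    - {"claw": -1, "delta_pos": [0, 0, -2], "yaw": 0}
    - {"claw": -1, "delta_pos": [0, 0, -5], "yaw": 0}
    - {"claw": -1, "delta_pos": [0, 0, -5], "yaw": 0}
    - {"claw": -1, "delta_pos": [0, 0, -5], "yaw": 0}
    - {"claw": -1, "delta_pos": [0, 0, -5], "yaw": 0}
    - {"claw": 1, "delta_pos": [0, 0, 0], "yaw": 0}
    - {"claw": 1, "delta_pos": [0, 0, 0], "yaw": 0}
    - {"claw": 1, "delta_pos": [0, 0, 0], "yaw": 0}

```text
clock: 12.48
eef_pos: [525.1, -1.7, 398.1]
tcp_rot: [-3.141, -0.003, 2.934]
contact_force: [0.2, 0.0, 0.4]
opening: 0.377
grasp_force: 0.0
```

```bash
python3 chk.py w5
python3 - <<'E'
from h import *
f=dict(np.load('w.npz')); h=cv2.cvtColor(f['img'],cv2.COLOR_BGR2HSV)
P=cloud(f); O=np.array([629.2,-23.4]); d=np.array([np.cos(-.206),np.sin(-.206)]); n=np.array([-d[1],d[0]])
X=(P[...,:2]-O)@d; Y=(P[...,:2]-O)@n; Z=P[...,2]
t=(Z>23)&(Z<29)&(abs(Y)<14)&(X>-150)&(X<-66); q=np.stack([X[t],Y[t]],1).astype(np.float32); print('tail',t.sum(),q.min(0),q.max(0),cv2.minAreaRect(q))
b=(Z>29)&(Z<35)&(abs(Y)<36)&(X>-70)&(X<-20); print('box',b.sum(),X[b].min(),Y[b].min(),Y[b].max())
E
```

```text
12.475 [525.09325304  -1.72521003 398.11897036] [-3.14104535e+00 -2.70244046e-03  2.93375993e+00] [0.23047127 0.01135606 0.44558692]
box (584.074951171875, -14.12509536743164) (63.9637451171875, 35.599063873291016) 77.85905456542969 disp xy -46.06811241172394 -0.15134895002712337
tcp in disp -106.33910466949044 -0.07811272182073122
tail 1049 [-143.43213    -7.116973] [-66.03772    6.375075] ((-104.74214935302734, -0.5172381401062012), (77.40524291992188, 13.476415634155273), 0.23031587898731232)
box 536 -63.72805599424629 -32.15093172127807 31.924816863993737
```

View pics/w5.png

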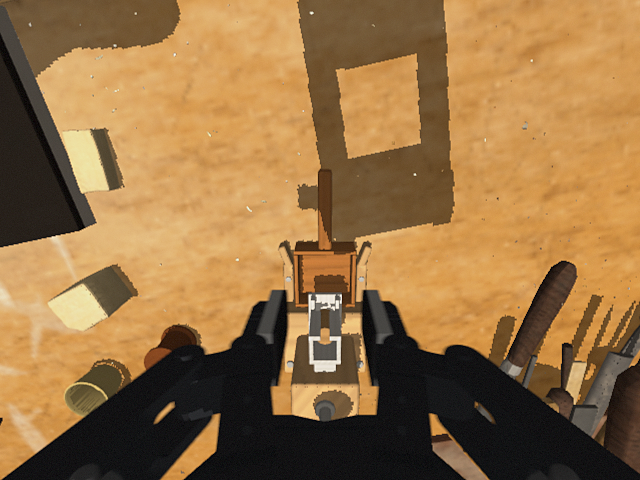

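The tray is home: tail straight at columns 318-331, box between the rails, rear face at dispenser x -63.7 (nominal -64). Moving over the knob with the gripper shut.

Emit:
apply_moves:
  deltas:
    - {"claw": 1, "delta_pos": [-5.2, 0, 0], "yaw": 0}
    - {"claw": 1, "delta_pos": [-5.2, 0, 0], "yaw": 0}
    - {"claw": 1, "delta_pos": [-5.2, 0, 0], "yaw": 0}
    - {"claw": 1, "delta_pos": [0, 0, 0], "yaw": 0}
    - {"claw": 1, "delta_pos": [0, 0, 0], "yaw": 0}
    - {"claw": 1, "delta_pos": [0, 0, 0.5], "yaw": 0}
    - {"claw": 1, "delta_pos": [0, 0, 0.5], "yaw": 0}
    - {"claw": 1, "delta_pos": [0, 0, 0], "yaw": 0}

```text
clock: 13.52
eef_pos: [677.7, -33.7, 389.3]
tcp_rot: [-3.141, -0.001, 2.934]
contact_force: [0.4, -0.3, 0.4]
opening: -0.001
grasp_force: 0.0
```

```bash
python3 chk.py w6|tail -1; python3 -c "
from h import *
f=dict(np.load('w.npz'));P=cloud(f);Z=P[...,2];m=(Z>150)&(Z<215)&(np.hypot(P[...,0]-678,P[...,1]+34)<40);print(m.sum(),r.sense()['eef_pos'])
f=fix(r.grab_frame('top'))
"
```

```text
tcp in disp 49.565284968610925 -0.20895132388942358
2490 [677.88056532 -33.8095075  389.65386652]
```

Emit:
apply_moves:
  deltas:
    - {"claw": 1, "delta_pos": [0, 0, 0.2], "yaw": 0}
    - {"claw": 1, "delta_pos": [0, 0, 0.2], "yaw": 0}
    - {"claw": 1, "delta_pos": [0, 0, 0.2], "yaw": 0}
    - {"claw": 1, "delta_pos": [0, 0, 0.2], "yaw": 0}
    - {"claw": 1, "delta_pos": [0, 0, 0.2], "yaw": 0}

```text
clock: 14.25
eef_pos: [678.3, -33.9, 379.5]
tcp_rot: [-3.142, -0.0, 2.934]
contact_force: [0.2, 0.3, 0.3]
opening: 0.005
grasp_force: 0.0
```

Emit:
apply_moves:
  deltas:
    - {"claw": 1, "delta_pos": [0, 0, 0.2], "yaw": 0}
    - {"claw": 1, "delta_pos": [0, 0, 0.2], "yaw": 0}

```text
clock: 14.5
eef_pos: [678.2, -33.9, 375.5]
tcp_rot: [-3.142, -0.0, 2.934]
contact_force: [0.6, 0.4, -0.5]
opening: 0.0
grasp_force: 0.0
```

Emit:
apply_moves:
  deltas:
    - {"claw": 1, "delta_pos": [0, 0, 0.2], "yaw": 0}
    - {"claw": 1, "delta_pos": [0, 0, 0.2], "yaw": 0}

```text
clock: 14.75
eef_pos: [678.2, -33.9, 371.6]
tcp_rot: [3.142, -0.0, 2.934]
contact_force: [0.1, 0.1, 0.7]
opening: 0.001
grasp_force: 0.0
```

Emit:
apply_moves:
  deltas:
    - {"claw": 1, "delta_pos": [0, 0, 0.2], "yaw": 0}
    - {"claw": 1, "delta_pos": [0, 0, 0.2], "yaw": 0}

```text
clock: 15.0
eef_pos: [678.3, -34.0, 367.6]
tcp_rot: [-3.142, 0.0, 2.934]
contact_force: [1.5, 0.2, -0.8]
opening: 0.001
grasp_force: 0.0
```

Emit:
apply_moves:
  deltas:
    - {"claw": 1, "delta_pos": [0, 0, 0.2], "yaw": 0}
    - {"claw": 1, "delta_pos": [0, 0, 0.2], "yaw": 0}

```text
clock: 15.25
eef_pos: [678.3, -33.9, 363.5]
tcp_rot: [-3.142, 0.0, 2.934]
contact_force: [-1.0, -0.9, 0.1]
opening: 0.0
grasp_force: 0.0
```

Emit:
apply_moves:
  deltas:
    - {"claw": 1, "delta_pos": [0, 0, 0.2], "yaw": 0}

```text
clock: 15.38
eef_pos: [678.2, -33.9, 361.5]
tcp_rot: [-3.142, -0.0, 2.934]
contact_force: [-0.1, -0.4, -0.4]
opening: -0.002
grasp_force: 0.0
```

Emit:
apply_moves:
  deltas:
    - {"claw": 1, "delta_pos": [0, 0, 0.2], "yaw": 0}

```text
clock: 15.5
eef_pos: [678.3, -33.9, 359.6]
tcp_rot: [3.142, 0.0, 2.934]
contact_force: [-0.0, -0.2, 0.8]
opening: 0.0
grasp_force: 0.5
```

Emit:
apply_moves:
  deltas:
    - {"claw": 1, "delta_pos": [0, 0, 0.2], "yaw": 0}

```text
clock: 15.62
eef_pos: [678.3, -33.9, 357.9]
tcp_rot: [3.142, 0.0, 2.934]
contact_force: [-0.7, -0.1, 3.9]
opening: -0.001
grasp_force: 1.8
```

Emit:
apply_moves:
  deltas:
    - {"claw": 1, "delta_pos": [0, 0, 0.2], "yaw": 0}

```text
clock: 15.75
eef_pos: [678.3, -33.9, 356.0]
tcp_rot: [3.142, 0.0, 2.934]
contact_force: [-1.8, -0.1, 3.8]
opening: -0.002
grasp_force: 2.1
```

Emit:
apply_moves:
  deltas:
    - {"claw": 1, "delta_pos": [0, 0, 0.2], "yaw": 0}

```text
clock: 15.88
eef_pos: [678.3, -33.9, 353.9]
tcp_rot: [3.142, 0.0, 2.934]
contact_force: [-0.7, 0.4, 4.2]
opening: 0.003
grasp_force: 2.4
```

Emit:
apply_moves:
  deltas:
    - {"claw": 1, "delta_pos": [0, 0, 0.2], "yaw": 0}

```text
clock: 16.0
eef_pos: [678.3, -33.9, 351.8]
tcp_rot: [3.142, 0.0, 2.934]
contact_force: [-1.2, 0.8, 5.4]
opening: -0.003
grasp_force: 2.6
```

Contact was at TCP z ≈ 359, so the stop should come near 328. Going down, with smaller steps near the bottom.

Emit:
apply_moves:
  deltas:
    - {"claw": 1, "delta_pos": [0, 0, 0.2], "yaw": 0}
    - {"claw": 1, "delta_pos": [0, 0, 0.2], "yaw": 0}
    - {"claw": 1, "delta_pos": [0, 0, 0.2], "yaw": 0}
    - {"claw": 1, "delta_pos": [0, 0, 0.2], "yaw": 0}
    - {"claw": 1, "delta_pos": [0, 0, 0.2], "yaw": 0}
    - {"claw": 1, "delta_pos": [0, 0, 0.2], "yaw": 0}

```text
clock: 16.75
eef_pos: [678.3, -33.9, 340.0]
tcp_rot: [3.142, 0.0, 2.934]
contact_force: [-1.1, 0.1, 6.6]
opening: 0.001
grasp_force: 3.4
```

Emit:
apply_moves:
  deltas:
    - {"claw": 1, "delta_pos": [0, 0, 0.2], "yaw": 0}
    - {"claw": 1, "delta_pos": [0, 0, 0.2], "yaw": 0}
    - {"claw": 1, "delta_pos": [0, 0, 0.1], "yaw": 0}
    - {"claw": 1, "delta_pos": [0, 0, 0.1], "yaw": 0}

```text
clock: 17.25
eef_pos: [678.3, -33.9, 334.2]
tcp_rot: [3.142, 0.001, 2.934]
contact_force: [-1.7, -0.2, 7.6]
opening: 0.0
grasp_force: 3.9
```

Emit:
apply_moves:
  deltas:
    - {"claw": 1, "delta_pos": [0, 0, 0.1], "yaw": 0}
    - {"claw": 1, "delta_pos": [0, 0, 0.1], "yaw": 0}

```text
clock: 17.5
eef_pos: [678.3, -33.9, 332.2]
tcp_rot: [3.142, 0.001, 2.934]
contact_force: [-2.7, -0.3, 8.3]
opening: 0.002
grasp_force: 4.1
```

Emit:
apply_moves:
  deltas:
    - {"claw": 1, "delta_pos": [0, 0, 0.05], "yaw": 0}

```text
clock: 17.62
eef_pos: [678.3, -33.9, 331.7]
tcp_rot: [3.141, 0.001, 2.934]
contact_force: [-2.6, -0.6, 7.7]
opening: -0.005
grasp_force: 4.1
```

Emit:
apply_moves:
  deltas:
    - {"claw": 1, "delta_pos": [0, 0, 0.05], "yaw": 0}

```text
clock: 17.75
eef_pos: [678.3, -33.9, 331.2]
tcp_rot: [3.142, 0.001, 2.934]
contact_force: [-2.2, 0.5, 8.1]
opening: 0.002
grasp_force: 4.1
```

Emit:
apply_moves:
  deltas:
    - {"claw": 1, "delta_pos": [0, 0, 0.05], "yaw": 0}
    - {"claw": 1, "delta_pos": [0, 0, 0.05], "yaw": 0}

```text
clock: 18.0
eef_pos: [678.3, -33.9, 330.3]
tcp_rot: [3.142, 0.001, 2.934]
contact_force: [-3.6, 0.3, 9.0]
opening: 0.003
grasp_force: 4.2
```

Emit:
apply_moves:
  deltas:
    - {"claw": 1, "delta_pos": [0, 0, 0.05], "yaw": 0}

```text
clock: 18.12
eef_pos: [678.4, -33.9, 329.8]
tcp_rot: [3.142, 0.001, 2.934]
contact_force: [-2.9, -0.4, 8.6]
opening: -0.003
grasp_force: 4.2
```

Emit:
apply_moves:
  deltas:
    - {"claw": 1, "delta_pos": [0, 0, 0.05], "yaw": 0}

```text
clock: 18.25
eef_pos: [678.4, -33.9, 329.3]
tcp_rot: [3.141, 0.001, 2.934]
contact_force: [-3.1, 0.8, 8.7]
opening: -0.001
grasp_force: 4.3
```

Emit:
apply_moves:
  deltas:
    - {"claw": 1, "delta_pos": [0, 0, 0.05], "yaw": 0}

```text
clock: 18.38
eef_pos: [678.3, -33.9, 328.8]
tcp_rot: [3.141, 0.001, 2.934]
contact_force: [-2.5, 0.6, 9.4]
opening: -0.001
grasp_force: 4.3
```

Emit:
apply_moves:
  deltas:
    - {"claw": 1, "delta_pos": [0, 0, 0.05], "yaw": 0}

```text
clock: 18.5
eef_pos: [678.3, -33.9, 328.3]
tcp_rot: [3.141, 0.001, 2.934]
contact_force: [-2.6, 0.3, 10.0]
opening: -0.001
grasp_force: 5.0
```

Emit:
apply_moves:
  deltas:
    - {"claw": 1, "delta_pos": [0, 0, 0.05], "yaw": 0}

```text
clock: 18.62
eef_pos: [678.4, -33.9, 328.1]
tcp_rot: [3.141, 0.001, 2.934]
contact_force: [-3.8, 1.4, 11.5]
opening: 0.002
grasp_force: 6.0
```

Emit:
apply_moves:
  deltas:
    - {"claw": 1, "delta_pos": [0, 0, 0.05], "yaw": 0}

```text
clock: 18.75
eef_pos: [678.4, -33.9, 327.8]
tcp_rot: [3.141, 0.001, 2.934]
contact_force: [-3.1, 0.4, 14.0]
opening: -0.001
grasp_force: 6.9
```

The force is rising sharply (9 to 14 N), so the knob is on its stop. Holding, then letting it up.

Emit:
apply_moves:
  deltas:
    - {"claw": 1, "delta_pos": [0, 0, 0], "yaw": 0}
    - {"claw": 1, "delta_pos": [0, 0, 0], "yaw": 0}
    - {"claw": 1, "delta_pos": [0, 0, 0], "yaw": 0}
    - {"claw": 1, "delta_pos": [0, 0, 0], "yaw": 0}
    - {"claw": 1, "delta_pos": [0, 0, 0], "yaw": 0}

```text
clock: 19.38
eef_pos: [678.4, -33.9, 328.0]
tcp_rot: [3.141, 0.001, 2.934]
contact_force: [-3.5, 0.8, 13.0]
opening: -0.001
grasp_force: 6.5
```

Emit:
apply_moves:
  deltas:
    - {"claw": 1, "delta_pos": [0, 0, -0.4], "yaw": 0}
    - {"claw": 1, "delta_pos": [0, 0, -0.4], "yaw": 0}
    - {"claw": 1, "delta_pos": [0, 0, -0.4], "yaw": 0}
    - {"claw": 1, "delta_pos": [0, 0, -0.4], "yaw": 0}
    - {"claw": 1, "delta_pos": [0, 0, -0.4], "yaw": 0}
    - {"claw": 1, "delta_pos": [0, 0, -0.4], "yaw": 0}
    - {"claw": 1, "delta_pos": [0, 0, -0.5], "yaw": 0}
    - {"claw": 1, "delta_pos": [0, 0, -0.5], "yaw": 0}

```text
clock: 20.38
eef_pos: [678.2, -33.9, 360.8]
tcp_rot: [-3.142, -0.0, 2.934]
contact_force: [-0.0, -0.8, 0.2]
opening: 0.001
grasp_force: 0.0
```

Emit:
apply_moves:
  deltas:
    - {"claw": 1, "delta_pos": [0, 0, -2], "yaw": 0}
    - {"claw": 1, "delta_pos": [0, 0, -3], "yaw": 0}
    - {"claw": 1, "delta_pos": [4, 0, -2], "yaw": 0}
    - {"claw": 1, "delta_pos": [5, 0, 0], "yaw": 0}
    - {"claw": 1, "delta_pos": [5, 0, 0], "yaw": 0}
    - {"claw": 1, "delta_pos": [0, 0, 0], "yaw": 0}
    - {"claw": 1, "delta_pos": [0, 0, 0], "yaw": 0}

```text
clock: 21.25
eef_pos: [541.9, -5.1, 431.9]
tcp_rot: [3.141, 0.002, 2.934]
contact_force: [-0.0, 0.5, 0.5]
opening: -0.001
grasp_force: 0.0
```

```bash
python3 chk.py w7
python3 - <<'E'
from h import *
f=dict(np.load('w.npz')); P=cloud(f); O=np.array([629.2,-23.4]); d=np.array([np.cos(-.206),np.sin(-.206)]); n=np.array([-d[1],d[0]])
X=(P[...,:2]-O)@d; Y=(P[...,:2]-O)@n; Z=P[...,2]
b=(Z>29)&(Z<35)&(abs(Y)<36)&(X>-70)&(X<-20); print('box',b.sum(),X[b].min(),Y[b].min(),Y[b].max())
p=(Z>12)&(Z<20)&(abs(Y)<27)&(X>-60)&(X<-5); print('plug?',p.sum(),X[p].mean(),Y[p].mean())
cv2.imwrite('pics/w7c.png',cv2.resize(f['img'][200:440,230:430],None,fx=2.5,fy=2.5))
E
```

```text
21.25 [541.88623341  -5.06070771 431.9181177 ] [3.14124880e+00 2.27701181e-03 2.93397853e+00] [-0.02443232  0.53935688  0.51861424]
box (553.2742309570312, -7.477149963378906) (63.81582260131836, 98.635498046875) 78.06317901611328 disp xy -77.57742220853699 0.05587068420378593
tcp in disp -89.21891638778163 0.09185122595284692
box 488 -63.71920947827751 -32.11928654954929 31.892642464819737
plug? 188 -44.93217222685955 -0.09093907731629222
```

View pics/w7c.png

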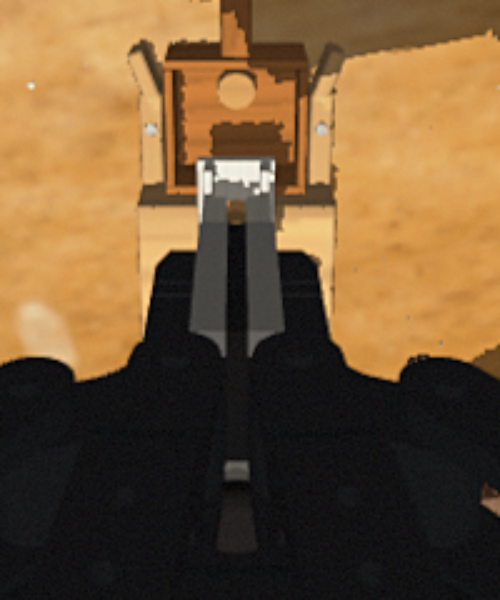

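One plug (crop 237,90) lies flat in the tray, the tray is still home, and the arm is clear. Handing in.

```bash
python3 -c "
from rig import r
print(r.sign_off())"
```

```text
the job is handed in; nothing more can be done
None
```

I slid the tray home (about 7 N at the stop), pressed the knob once to its stop (14 N peak reading), held it for over 0.6 s and let it up. The last picture shows one plug flat in the tray, the tray still home and the gripper clear. I did not look directly at the two plugs in the magazine. The job is handed in; no verdict came back.

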